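Nudge the cup in and slide the cup cupboard's glass door shut

ROBOT

A 6-joint arm with a two-finger parallel gripper is mounted at the origin on the work surface. World frame = base frame: x ahead of the robot, y to its left, z up, the work surface at z = 0. Lengths are in mm, angles in rad, forces in N, time in s.
With the tool pointing down it reaches from about 275 to 1000 mm from the base axis. Payload 8.4 kg.
Tool frame: the origin (TCP) lies midway between the tips of the shut fingers; the grasp point (between the pads) lies 19 mm behind it; z points along the fingers, y is the line along which they close (so a half turn about z gives the same grasp; the last joint's range is limited). The gripper opens to 85 mm and grips with 20 to 120 N. Pads are 22 mm wide; open, the fingers measure 114 mm over their backs; the gripper's body (76 mm by 85 mm) begins 54 mm behind the grasp point. The pads swing forward as they close: fully open they stand 13 mm farther back than shut.
Start: joints at [-1.274, 0.353, 1.633, -0, 1.155, -0.002], TCP at [183.982, -597.309, 231.281] pointing down, gripper open.
Joint ranges: [-2.63, 2.63], [-0.92, 2.1], [0.06, 2.66], [-1.3, 4.44], [0, 2.69], [-3.02, 3.02]. Speed limits (rad/s): [2.22, 2.22, 2.79, 3.14, 3.14, 3.14].

INTERFACE

Orientations are given as [roll, pitch, yaw] about the fixed x, y, z axes, in that order (R = Rz(yaw) Ry(pitch) Rx(roll)).
In Python, from rig import monitor, imaging, r gives the robot as it stands.
- The arm moves only by the tool drive_tool, never from a script. Its argument "plan" is a list of rows, each an object of numbers: "x", "y", "z": the shift along the tool's x, y, z in units of 50 mm (1.0 is 50 mm); "ax", "ay", "az": the turn, a rotation vector about the tool's x, y, z in units of 6 degrees (1.0 is 6 degrees); "hand": the finger opening in mm, from 0 to 85.4. In form: [{"x": .., "y": .., "z": .., "ax": .., "ay": .., "az": .., "hand": ..}, ...]. A call has 1 to 8 rows; each row is the pose to reach, as a shift and turn from the pose commanded when the call began, along the tool's axes at that moment; what a row does not reach only later rows make up. A row lasts 1/10 s, in which the tool goes at most 50 mm and 8.59 degrees, less where a joint would pass 70% of its speed; a pose out of reach is approached as far as the arm can. A call with a gripper value outside its range is refused whole. The fingers move at their own pace and stop on an object; "grip_force" is the grip in N (left out, the last holds). Time passes only in rows, so rows that repeat a pose let the fingers close. It gives the time, the measured TCP pose, the force, the opening and the grip force at its end, in the units of the state.
- monitor.sense(): the state, without advancing time (a new reading comes with each control period).
- imaging.grab_frame(name): name is "scene" or "top" or "wrist"; returns the picture (480x640x3 uint8, red, green, blue); there is no depth.
- imaging.camera_info(name): a dict with "mtx" (3x3 intrinsics, pixels), "R" (3x3) and "t" (3): a world point X has camera coordinates R X + t. Camera axes: x right, y down, z forward; pixel columns grow to the right and rows downward; lengths in mm; the calibration is good to about 2 mm. A picture is of the moment at which its call begins: read the wrist's pose just before it. camera_info takes no time and is no camera call; for the wrist camera it gives the pose at the moment of the call.
- r.sign_off(): hands the job in; it is judged then, once.
The state is a dict: "clock": time; "qpos": joint angles; "qvel": joint speeds; "joint_efforts": joint torques, N m; "eef_pos": TCP position; "tcp_rot": TCP orientation; "contact_force": force on the tool from outside, world axes, zero at the start; "wrist_torque": the same for the moment, N m; "opening": opening from 0.0 (shut) to 1.0 (fully open); "grasp_force": force on a finger pad.
Only numpy, scipy, OpenCV 4.12 (cv2) and the standard library are available. Lean on these libraries where they do the work, as an engineer would, in place of code of your own. Each camera call takes 0.05 s, during which the arm holds its last target. There are 200 camera calls.

TASK

One of the three cups stands too far forward, across the track of the cup cupboard's sliding glass door. With the fingertips, push that cup straight back until every cup is wholly inside, behind the cupboard's front edge, and only then slide the glass door gently and fully shut. Do not pick up, lift or tip any cup, and leave the colander, pan lid, pestle and grinding stone where they are.

Things in the scene. Friction and masses are not known exactly. Their poses are not given: they have to be found in the camera images.
- cupboard: Small wooden cup cupboard, fixed, 430 mm wide. Origin: at bench height under the middle of its front edge; x points into the cupboard (away from the robot), y left along the front, z up. Cup floor at z = 90 mm, from x = 178 mm at the back forward to x = -50 mm (a sill in front). The opening is the right half, y = -200 to 0 mm; a fixed pane closes the left half (saucers behind).
- cupboard_edge (a point): Point on the cup floor (cupboard x = 0, y = -100 mm, z = 90 mm): the middle of the opening, on the front edge, where the wooden side panels begin. The door runs just in front of this edge, at x = -16 to -6 mm. The glass top (z = 165 to 171 mm) begins only 25 mm behind the edge, so that strip is open from above.
- door (a joint): Slide of the glass door (aluminium frame, 205 mm wide, z = 92 to 170 mm). 0 = fully shut, its leading (right) edge against a jamb post at cupboard y = -200 mm; the value in m is how far it is slid left (cupboard +y), up to 0.195. It slides with about 1.5 N of friction and stays where it is left.
- door_pull (a point): Centre of the door's green upright fin pull, standing square out of the glass: 34 mm deep (cupboard x = -50 to -16 mm), 12 mm thick along the slide, 60 mm tall (z = 102 to 162 mm). It is 24 mm from the door's leading edge, at cupboard x = -33 mm, y = -0.176 m + joint value, z = 132 mm.
- cup_white: A squat straight-sided white ceramic cup without a handle, empty, 55 mm tall, 72 mm outside diameter over nearly all its height (60 mm at the foot), 180 g give or take; loose. Origin: centre of its underside. Which of the three cups stands forward over the sill differs from run to run.
- cup_blue: A squat straight-sided blue ceramic cup without a handle, empty, 55 mm tall, 72 mm outside diameter over nearly all its height (60 mm at the foot), 180 g give or take; loose. Origin: centre of its underside. Which of the three cups stands forward over the sill differs from run to run.
- cup_brown: A squat straight-sided brown ceramic cup without a handle, empty, 55 mm tall, 72 mm outside diameter over nearly all its height (60 mm at the foot), 180 g give or take; loose. Origin: centre of its underside. Which of the three cups stands forward over the sill differs from run to run.
- colander: Red plastic colander, 210 mm across the rim, 100 mm tall, two lugs, on the bench to the left. Origin: centre of its underside.
- pan_lid: Aluminium saucepan lid, 172 mm across, with a black knob, 45 mm tall in all, lying on the bench to the right. Origin: centre of its underside.
- grindstone: Grey stone grinding plate, 160 x 240 mm, 30 mm tall, fixed on the bench in front of the cupboard's left part. Origin: centre of its underside.
- pestle: Dark hardwood pestle, 165 mm long, 36 mm thick, lying in the grinding plate along its y. Origin: centre of its underside.
Mind the look-alikes: they are no part of the job. What is meant by the cup_brown is not grey or turquoise, and is the smaller of those in its own colour.

How it is judged (in metres and radians):
On the way:
1. every cup stands behind the cupboard's front edge (origin at least 34 mm behind it) while the door still stands open (more than 115 mm) (x of each of cup_white, cup_blue, cup_brown in the frame of cupboard above 0.034 m and value of joint door above 0.115 m), for 0.2 s.
At the end, for the whole second after the job is handed in: The door is shut to within 4 mm, all three cups stand upright and at rest on the cupboard floor with their centres at least 34 mm behind the front edge (the cups are 36 mm in radius) (x of each of cup_white, cup_blue, cup_brown in the frame of cupboard above 0.034 m and value of joint door below 0.004 m and angle between each of cup_white, cup_blue, cup_brown's own z axis and vertical below 0.1 rad and linear speed of each of cup_white, cup_blue, cup_brown below 0.02 m/s and z of each of cup_white, cup_blue, cup_brown in the frame of cupboard below 0.096 m); the robot touches nothing.
It fails at once if a cup is lifted more than 12 mm off the cupboard floor, or falls off it (z of any of cup_white, cup_blue, cup_brown in the frame of cupboard above 0.102 m or z of any of cup_white, cup_blue, cup_brown in the frame of cupboard below 0.07 m).
It fails at once if a cup is tipped by more than about 23 degrees (angle between any of cup_white, cup_blue, cup_brown's own z axis and vertical above 0.4 rad).
It fails at once if the door is slammed (faster than 0.4 m/s) (velocity of joint door below -0.4 m/s).
It fails at once if the colander, pan lid, pestle or grinding stone is moved by more than 15 mm (distance of any of colander, pan_lid, pestle, grindstone from where it was at the start of the episode above 0.015 m).
It also fails if it takes over 51 s, if anything falls off the work surface, if the arm or the gripper's body presses on something with over 40 N, if the wrist force passes 120 N, or if a joint passes its speed limit or range.

## Working session

There is one attempt and no reset: what is moved stays moved. The work goes in short steps, Python scripts to look and compute and a tool call to move; the robot and the scene stay as the last step left them, time stands still between calls to the robot, and variables do not carry over. Pictures are saved under pics/ and viewed, at most 10 in all, crops included, and the job is handed in when it is done.

Besides the shell and the picture viewer there is one more tool, called after "Request:" as a command line: name --argument value ..., lists and objects as JSON in quotes. drive_tool: Moves the arm, as the interface text tells. Its arguments: {"type":"object","properties":{"plan":{"type":"array","items":{"type":"object","properties":{"x":{"type":"number"},"y":{"type":"number"},"z":{"type":"number"},"ax":{"type":"number"},"ay":{"type":"number"},"az":{"type":"number"},"hand":{"type":"number"}}}},"grip_force":{"type":"number"}},"required":["plan"]}

```bash
mkdir -p pics; python3 - <<'E'
from rig import monitor, imaging, r
import cv2,json,numpy as np
for n in ("scene","top"):
    im=imaging.grab_frame(n); cv2.imwrite(f"pics/{n}0.png",im[:,:,::-1])
    c=imaging.camera_info(n); print(n,np.round(c["mtx"],1).tolist(),np.round(c["R"],3).tolist(),np.round(c["t"],1).tolist())
s=monitor.sense();print({k:np.round(v,3).tolist() for k,v in s.items()})
E
```

```text
scene [[584.8, 0.0, 320.2], [0.0, 584.8, 234.7], [0.0, 0.0, 1.0]] [[-0.963, -0.268, 0.014], [-0.195, 0.66, -0.726], [0.185, -0.702, -0.688]] [511.9, 114.0, 1523.8]
top [[607.9, 0.0, 327.2], [0.0, 607.9, 239.6], [0.0, 0.0, 1.0]] [[0.0, -1.0, -0.001], [-0.997, -0.0, -0.076], [0.076, 0.001, -0.997]] [95.6, 514.6, 1682.0]
{'clock': 0.1, 'qpos': [-1.274, 0.354, 1.634, 0.0, 1.155, -0.002], 'qvel': [0.001, 0.001, -0.002, 0.0, -0.0, -0.0], 'joint_efforts': [0.001, -60.636, -34.282, 0.0, 0.004, 0.0], 'eef_pos': [183.878, -596.9, 230.638], 'tcp_rot': [-3.14, -0.0, 0.299], 'contact_force': [0.021, -0.606, -0.362], 'wrist_torque': [-0.005, 0.029, -0.008], 'grasp_force': 0.0, 'opening': 1.0}
```

View pics/scene0.png

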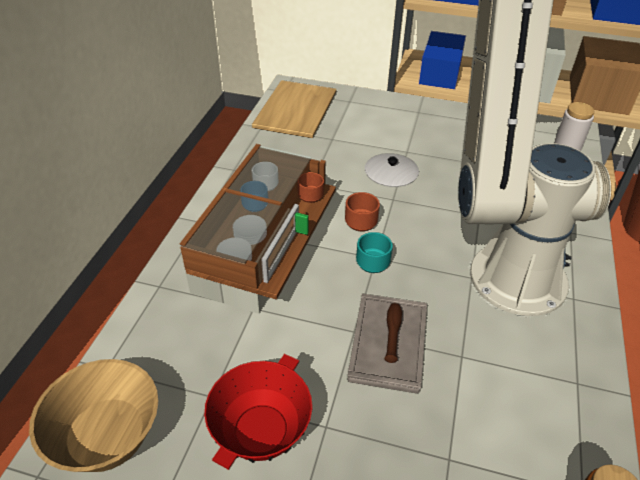

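View pics/top0.png

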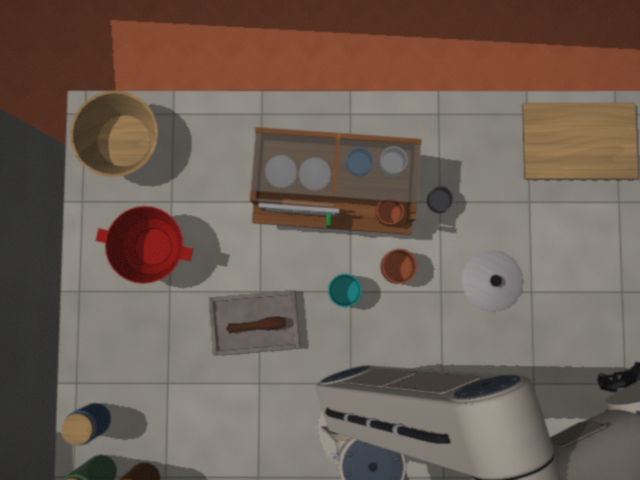

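The brown cup stands forward (top px 390,212). White (394,160) and blue (358,161) are behind it. The fin is at (328,219), and the larger brown, turquoise and grey cups on the bench are decoys.

```bash
cat > h.py <<'E'
from rig import monitor, imaging, r
import cv2,numpy as np
def ray(n,uv,z,c=None):
    c=c or imaging.camera_info(n); R=np.array(c["R"]);t=np.array(c["t"]).ravel()
    d=R.T@np.linalg.inv(c["mtx"])@np.array([uv[0],uv[1],1.]); o=-R.T@t
    return o+d*(z-o[2])/d[2]
def proj(n,X,c=None):
    c=c or imaging.camera_info(n); p=np.array(c["mtx"])@(np.array(c["R"])@np.array(X,float)+np.array(c["t"]).ravel()); return p[:2]/p[2]
E
python3 - <<'E'
from h import *
t=cv2.imread("pics/top0.png");s=cv2.imread("pics/scene0.png")
a=cv2.resize(t[120:245,240:430],None,fx=4.2,fy=4.2,interpolation=cv2.INTER_CUBIC)[:, :800]
cv2.imwrite("pics/topc.png",a)
b=cv2.resize(s[140:300,175:350],None,fx=3.7,fy=3.7,interpolation=cv2.INTER_CUBIC)
cv2.imwrite("pics/scenec.png",b)
print(a.shape,b.shape)
for n,im in(("top",t),("scene",s)):
    hsv=cv2.cvtColor(im,cv2.COLOR_BGR2HSV)
    for nm,lo,hi in(("green",(50,120,60),(70,255,255)),("rust",(3,120,60),(13,215,255)),("blue",(98,60,50),(112,160,255))):
        k,l,st,ce=cv2.connectedComponentsWithStats(cv2.inRange(hsv,lo,hi))
        print(n,nm,[(st[i].tolist(),ce[i].round(1).tolist()) for i in range(1,k) if st[i][4]>60 and st[i][1]>100][:8])
E
```

```text
(525, 798, 3) (592, 648, 3)
top green []
top rust [([256, 128, 164, 106, 3515], [353.7, 194.5]), ([408, 203, 8, 17, 112], [412.0, 210.9]), ([253, 204, 73, 24, 862], [287.2, 218.4]), ([382, 249, 35, 34, 937], [398.8, 266.0]), ([228, 318, 55, 12, 313], [257.3, 324.3])]
top blue [([347, 152, 24, 22, 397], [358.6, 162.7]), ([73, 409, 24, 31, 103], [88.4, 419.9])]
scene green [([295, 213, 13, 22, 247], [301.2, 223.1])]
scene rust [([0, 106, 251, 371, 13047], [110.6, 284.6]), ([180, 144, 155, 155, 5860], [261.9, 234.1]), ([614, 171, 10, 17, 96], [617.9, 176.7]), ([610, 174, 30, 294, 4402], [629.2, 290.5]), ([345, 192, 35, 39, 1108], [361.6, 211.0]), ([385, 306, 14, 57, 406], [392.4, 331.9])]
scene blue [([531, 145, 61, 35, 1392], [560.8, 162.3]), ([241, 181, 26, 17, 297], [254.7, 188.4]), ([242, 197, 25, 14, 222], [252.6, 204.2]), ([514, 225, 57, 17, 145], [538.3, 236.2])]
```

View pics/topc.png

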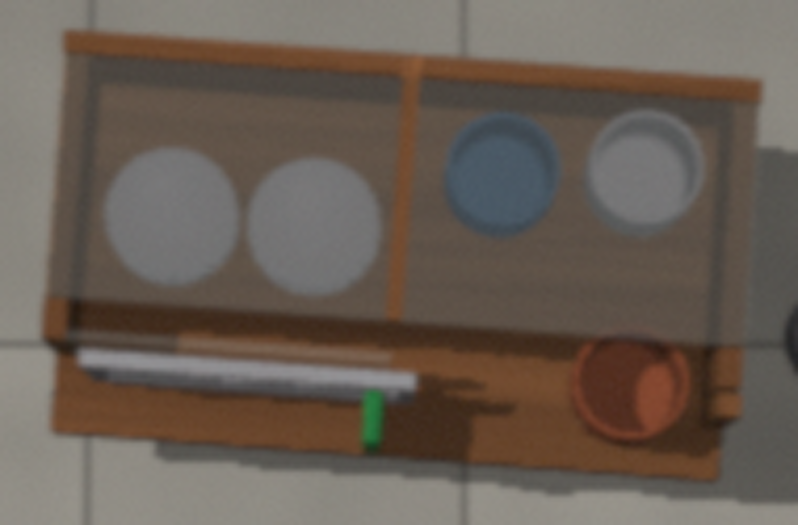

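View pics/scenec.png

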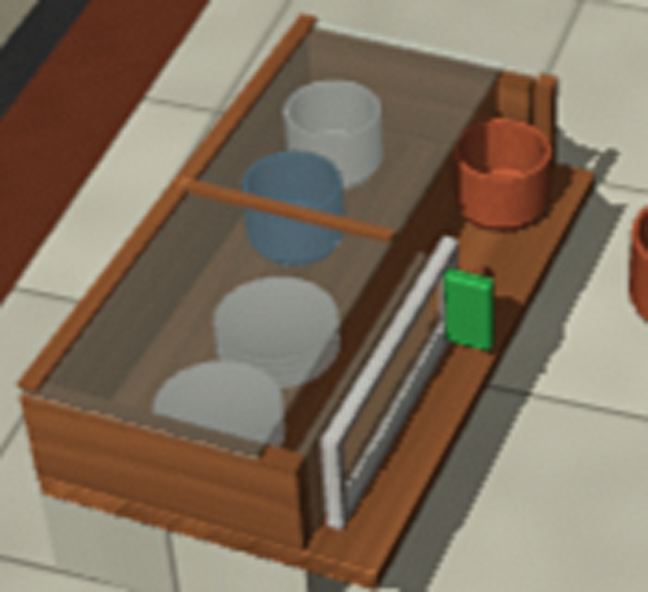

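```bash
cat >> h.py <<'E'
P=lambda u,v,z: ray("top",(u/4.2+240-.4,v/4.2+120-.4),z)
E
python3 - <<'E'
from h import *
L,Rr=P(52,432,90),P(718,479,90); print("sill",L,Rr,np.linalg.norm(L-Rr))
BL,BR=P(65,32,171),P(761,82,171); print("back",BL,BR,np.linalg.norm(BL-BR))
y=(L-Rr)[:2]+(BL-BR)[:2]; y/=np.linalg.norm(y); x=np.array([y[1],-y[0]]); print("yaw",np.degrees(np.arctan2(x[1],x[0])))
O=(L+Rr)[:2]/2+50*x
print("O",O)
C=lambda p:np.round([(p[:2]-O)@x,(p[:2]-O)@y],1)
for nm,q in dict(back=(413,57,171),backL=(65,32,171),backR=(761,82,171),sideLfront=(45,340,165),fin_in=(373,392,162),fin_out=(372,446,162),brown=(630,388,145),white=(645,172,145),blue=(502,175,145),glassL=(57,299,171),glassR=(725,347,171),doorR=(416,376,170),jambR=(741,402,171)).items():
    print(nm,P(*q).round(1),C(P(*q)))
g=ray("scene",(301.2,223.1),132); print("fin scene",g,C(g))
g=ray("scene",(505/3.7+175,155/3.7+140),145); print("brown scene",g,C(g))
E
```

```text
sill [555.42859155 297.84200148  90.        ] [ 525.24833425 -128.22445024   90.        ] 427.13401786127696
back [794.49562336 282.0716588  171.        ] [ 763.20159161 -146.09366653  171.        ] 429.30742159620866
yaw -4.1161612726256935
O [590.20949171  81.21983627]
back [778.8  67.8 171. ] [189.1   0.2]
backL [794.5 282.1 171. ] [189.3 215. ]
backR [ 763.2 -146.1  171. ] [ 188.9 -214.3]
sideLfront [604.2 293.3 165. ] [ -1.3 212.5]
fin_in [572.5  92.4 162. ] [-18.4   9.9]
fin_out [539.3  93.  162. ] [-51.6   8.1]
brown [577.1 -66.8 145. ] [  -2.5 -148.6]
white [712.6 -77.2 145. ] [ 133.4 -149.2]
blue [710.7  12.  145. ] [125.1 -60.4]
glassL [628.6 285.4 171. ] [ 23.6 206.4]
glassR [ 599.1 -122.2  171. ] [  23.4 -202.3]
doorR [581.4  66.2 170. ] [ -7.7 -15.6]
jambR [ 565.3 -131.6  171. ] [  -9.6 -214.1]
fin scene [557.14876052  92.4529058  132.        ] [-33.8   8.8]
brown scene [574.20665808 -59.0362794  145.        ] [  -5.9 -141. ]
```

Request:
drive_tool --plan '[{"x":0.6,"y":-0.5,"az":0.4,"hand":24},{"x":1.2,"y":-1.05,"az":0.8,"hand":24},{"x":1.8,"y":-1.6,"az":1.2,"hand":24},{"x":2.4,"y":-2.1,"az":1.6,"hand":24},{"x":3.0,"y":-2.65,"az":2.0,"hand":24},{"x":3.6,"y":-3.2,"az":2.4,"hand":24},{"x":4.2,"y":-3.7,"az":2.8,"hand":24},{"x":4.7,"y":-4.17,"az":3.54,"hand":24}]'

```text
invalid input
```

Request:
drive_tool --plan '[{"x":0.6,"y":-0.5,"z":0,"ax":0,"ay":0,"az":0.4,"hand":24},{"x":1.2,"y":-1.05,"z":0,"ax":0,"ay":0,"az":0.8,"hand":24},{"x":1.8,"y":-1.6,"z":0,"ax":0,"ay":0,"az":1.2,"hand":24},{"x":2.4,"y":-2.1,"z":0,"ax":0,"ay":0,"az":1.6,"hand":24},{"x":3.0,"y":-2.65,"z":0,"ax":0,"ay":0,"az":2.0,"hand":24},{"x":3.6,"y":-3.2,"z":0,"ax":0,"ay":0,"az":2.4,"hand":24},{"x":4.2,"y":-3.7,"z":0,"ax":0,"ay":0,"az":2.8,"hand":24},{"x":4.7,"y":-4.17,"z":0,"ax":0,"ay":0,"az":3.54,"hand":24}]'

```text
clock: 0.9
eef_pos: [347.8, -327.1, 231.1]
tcp_rot: [-3.141, 0.0, -0.074]
contact_force: [-0.1, -0.3, -0.0]
opening: 0.283
grasp_force: 0.0
```

Request:
drive_tool --plan '[{"x":0.35,"y":-0.7,"z":0,"ax":0,"ay":0,"az":0,"hand":24},{"x":0.7,"y":-1.4,"z":0,"ax":0,"ay":0,"az":0,"hand":24},{"x":1.1,"y":-2.1,"z":0,"ax":0,"ay":0,"az":0,"hand":24},{"x":1.45,"y":-2.8,"z":0,"ax":0,"ay":0,"az":0,"hand":24},{"x":1.8,"y":-3.5,"z":0,"ax":0,"ay":0,"az":0,"hand":24},{"x":2.15,"y":-4.2,"z":0,"ax":0,"ay":0,"az":0,"hand":24},{"x":2.5,"y":-4.9,"z":0,"ax":0,"ay":0,"az":0,"hand":24},{"x":2.85,"y":-5.55,"z":0,"ax":0,"ay":0,"az":0,"hand":24}]'

```text
clock: 1.7
eef_pos: [509.6, -60.6, 231.1]
tcp_rot: [-3.142, 0.0, -0.072]
contact_force: [0.8, -0.7, -0.1]
opening: 0.282
grasp_force: 0.0
```

```bash
python3 - <<'E'
from h import *
s=monitor.sense();print(s["eef_pos"],s["tcp_rot"])
c=imaging.camera_info("wrist");im=imaging.grab_frame("wrist");cv2.imwrite("pics/w0.png",im[:,:,::-1])
# predicted pixels of cup rim centre, fingertip centre
for X in((574.2,-66,145),(508.5,-60.5,110)):print(proj("wrist",X,c))
E
```

```text
[509.63705623 -60.59454147 231.08571367] [-3.14157560e+00  4.12986089e-04 -7.15631952e-02]
[315.36995239 151.10292494]
[314.10377385 235.48584381]
```

View pics/w0.png

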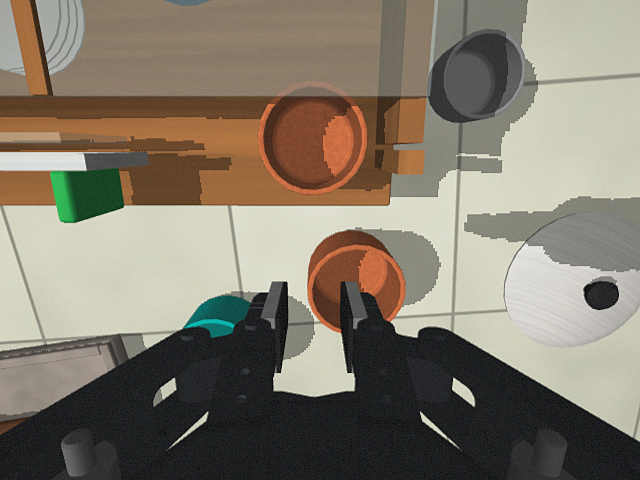

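The wrist view shows the forward brown cup's rim centred at about (313,138) and the open fingers centred on column 313. The decoy brown cup's rim is at (357,285) below, so I check its height before descending.

```bash
python3 - <<'E'
from h import *
c=imaging.camera_info("wrist")
p=ray("wrist",(313,138),145,c); d=p[:2]-[590.2,81.2]; x=np.array([.9974,-.0718]);y=np.array([.0718,.9974])
print("brown",p,d@x,d@y)
q=ray("wrist",(230,205),90,c);print("sill front x",(q[:2]-[590.2,81.2])@x)
for z in(60,80,100):print(z,ray("top",(398,265),z),ray("wrist",(357,285),z,c),ray("scene",(362,205),z),"diam",np.linalg.norm(ray("wrist",(308,285),z,c)-ray("wrist",(405,285),z,c)))
E
```

```text
brown [585.55825888 -61.40619937 145.        ] 5.60945251898202 -142.5687002684346
sill front x -46.917395038606216
60 [442.12704132 -97.26136238  60.        ] [444.97232005 -95.0021239   60.        ] [ 439.46353564 -103.05734211   60.        ] diam 96.97671008663903
80 [441.43672622 -94.94559795  80.        ] [453.46106645 -92.87767747  80.        ] [435.58511582 -79.85222927  80.        ] diam 90.79315021885246
100 [440.74641111 -92.62983353 100.        ] [461.94981285 -90.75323104 100.        ] [431.70669601 -56.64711643 100.        ] diam 84.60959035106592
```

Request:
drive_tool --plan '[{"x":0,"y":-0.04,"z":0.4,"ax":0,"ay":0,"az":0,"hand":24},{"x":0,"y":-0.04,"z":0.8,"ax":0,"ay":0,"az":0,"hand":24},{"x":0,"y":-0.04,"z":1.2,"ax":0,"ay":0,"az":0,"hand":24},{"x":0,"y":-0.04,"z":1.6,"ax":0,"ay":0,"az":0,"hand":24},{"x":0,"y":-0.04,"z":2.0,"ax":0,"ay":0,"az":0,"hand":24},{"x":0,"y":-0.04,"z":2.3,"ax":0,"ay":0,"az":0,"hand":24},{"x":0.1,"y":-0.04,"z":2.44,"ax":0,"ay":0,"az":0,"hand":24},{"x":0.2,"y":-0.04,"z":2.44,"ax":0,"ay":0,"az":0,"hand":24}]'

```text
clock: 2.55
eef_pos: [519.1, -61.0, 108.5]
tcp_rot: [-3.142, 0.002, -0.072]
contact_force: [0.2, -0.1, -0.5]
opening: 0.28
grasp_force: 0.0
```

Request:
drive_tool --plan '[{"x":0.08,"y":0,"z":0,"ax":0,"ay":0,"az":0,"hand":24},{"x":0.16,"y":0,"z":0,"ax":0,"ay":0,"az":0,"hand":24},{"x":0.24,"y":0,"z":0,"ax":0,"ay":0,"az":0,"hand":24},{"x":0.32,"y":0,"z":0,"ax":0,"ay":0,"az":0,"hand":24},{"x":0.4,"y":0,"z":0,"ax":0,"ay":0,"az":0,"hand":24},{"x":0.48,"y":0,"z":0,"ax":0,"ay":0,"az":0,"hand":24},{"x":0.56,"y":0,"z":0,"ax":0,"ay":0,"az":0,"hand":24},{"x":0.64,"y":0,"z":0,"ax":0,"ay":0,"az":0,"hand":24}]'

```text
clock: 3.35
eef_pos: [551.4, -63.4, 109.2]
tcp_rot: [3.142, 0.001, -0.072]
contact_force: [-2.7, 0.5, 2.0]
opening: 0.278
grasp_force: 1.2
```

Request:
drive_tool --plan '[{"x":0.08,"y":0,"z":0,"ax":0,"ay":0,"az":0,"hand":24},{"x":0.16,"y":0,"z":0,"ax":0,"ay":0,"az":0,"hand":24},{"x":0.24,"y":0,"z":0,"ax":0,"ay":0,"az":0,"hand":24},{"x":0.32,"y":0,"z":0,"ax":0,"ay":0,"az":0,"hand":24},{"x":0.4,"y":0,"z":0,"ax":0,"ay":0,"az":0,"hand":24},{"x":0.47,"y":0,"z":0,"ax":0,"ay":0,"az":0,"hand":24},{"x":0.53,"y":0,"z":0,"ax":0,"ay":0,"az":0,"hand":24},{"x":0.56,"y":0,"z":0,"ax":0,"ay":0,"az":0,"hand":24}]'

```text
clock: 4.15
eef_pos: [579.6, -65.3, 109.3]
tcp_rot: [-3.142, -0.0, -0.072]
contact_force: [-2.1, 0.1, 2.3]
opening: 0.281
grasp_force: 1.2
```

```bash
python3 - <<'E'
from h import *
c=imaging.camera_info("wrist");a=imaging.grab_frame("wrist");b=imaging.grab_frame("top")
b=cv2.resize(b[120:245,290:430],None,fx=3,fy=3,interpolation=cv2.INTER_CUBIC)
o=np.zeros((480+0,800,3),np.uint8);o[:360,:380]=cv2.resize(a,(480,360))[:,50:430];o[:375,380:800]=b
cv2.imwrite("pics/p1.png",o[:,:,::-1]);s=monitor.sense();d=np.array(s["eef_pos"])[:2]-[590.2,81.2];print(s["clock"],d@[.9974,-.0718],d@[.0718,.9974],s["contact_force"])
np.save("wc.npy",dict(c),allow_pickle=True)
E
```

```text
4.25 0.02001235808226376 -146.94164138844653 [-0.21880913  0.12890525  0.28740282]
```

View pics/p1.png

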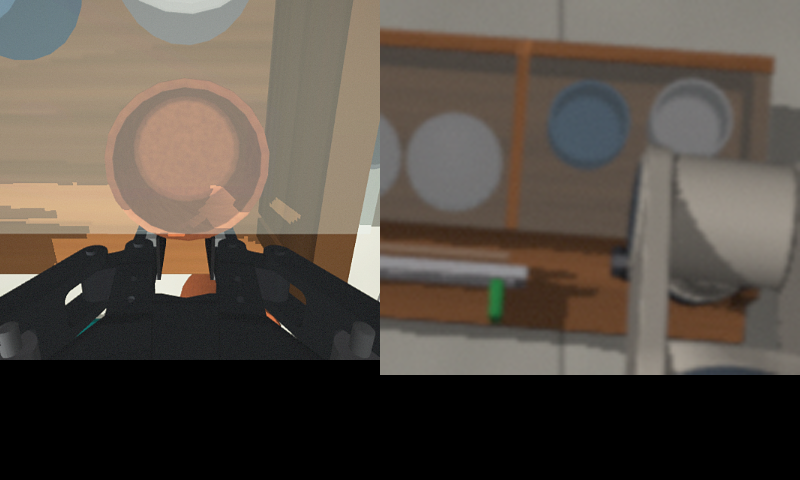

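The wrist half shows the brown cup's rim centred at composite (187,157), with the fingers against its front. There is clear space between it and the white cup.

```bash
python3 - <<'E'
from h import *
c=imaging.camera_info("wrist")
f=lambda u,v:((u+50)*4/3,v*4/3)
for nm,u,v,z in(("ctr",187,157.5,145),("front",187,237,145),("back",187,79,145),("L",106,157,145),("R",269,157,145),("whitefront",187,45,145),("glass",320,234,171)):
    p=ray("wrist",f(u,v),z,c)[:2]-[590.2,81.2];print(nm,p@[.9974,-.0718],p@[.0718,.9974])
E
```

```text
ctr 47.275502812769396 -147.2485006205698
front 9.881299033955619 -147.2867445624989
back 78.4999697788745 -147.21656661527632
L 47.523478339872334 -112.75220663253006
R 47.457681447663674 -182.18722472892242
whitefront 90.58538009535025 -147.20420657859614
glass 24.67348969400011 -193.72201986000266
```

Request:
drive_tool --plan '[{"x":-0.2,"y":0,"z":0,"ax":0,"ay":0,"az":0,"hand":24},{"x":-0.6,"y":0,"z":0,"ax":0,"ay":0,"az":0,"hand":24},{"x":-1.0,"y":0,"z":0,"ax":0,"ay":0,"az":0,"hand":24},{"x":-1.3,"y":0,"z":-0.3,"ax":0,"ay":0,"az":0,"hand":24},{"x":-1.4,"y":0,"z":-0.7,"ax":0,"ay":0,"az":0,"hand":10},{"x":-1.4,"y":0,"z":-1.1,"ax":0,"ay":0,"az":0,"hand":0},{"x":-1.4,"y":0,"z":-1.5,"ax":0,"ay":0,"az":0,"hand":0},{"x":-1.4,"y":0,"z":-1.8,"ax":0,"ay":0,"az":0,"hand":0}]'

```text
clock: 5.05
eef_pos: [509.0, -60.3, 200.5]
tcp_rot: [3.142, -0.001, -0.072]
contact_force: [-0.5, -0.6, 0.2]
opening: -0.003
grasp_force: 0.0
```

Request:
drive_tool --plan '[{"x":0,"y":-0.5,"z":0,"ax":0,"ay":0,"az":0,"hand":0},{"x":0,"y":-1.1,"z":0,"ax":0,"ay":0,"az":0,"hand":0},{"x":0,"y":-1.7,"z":0,"ax":0,"ay":0,"az":0,"hand":0},{"x":0,"y":-2.3,"z":0,"ax":0,"ay":0,"az":0,"hand":0},{"x":0.1,"y":-2.9,"z":0,"ax":0,"ay":0,"az":0,"hand":0},{"x":0.3,"y":-3.4,"z":0,"ax":0,"ay":0,"az":0,"hand":0},{"x":0.5,"y":-3.8,"z":0,"ax":0,"ay":0,"az":0,"hand":0},{"x":0.64,"y":-3.94,"z":0,"ax":0,"ay":0,"az":0,"hand":0}]'

```text
clock: 5.85
eef_pos: [555.6, 135.3, 199.3]
tcp_rot: [-3.141, -0.001, -0.07]
contact_force: [0.4, 0.6, -0.6]
opening: -0.001
grasp_force: 0.0
```

```bash
python3 - <<'E'
from h import *
s=monitor.sense();d=np.array(s["eef_pos"])[:2]-[590.2,81.2];print(s["clock"],s["opening"],s["eef_pos"],d@[.9974,-.0718],d@[.0718,.9974],s["contact_force"])
c=imaging.camera_info("wrist");a=imaging.grab_frame("wrist");cv2.imwrite("pics/w2.png",a[:,:,::-1])
E
```

```text
5.85 -0.001174056689208801 [555.5976342  135.33961605 199.25017808] -38.39962408550681 51.51440318401 [ 0.38384417  0.57970666 -0.57171698]
```

View pics/w2.png

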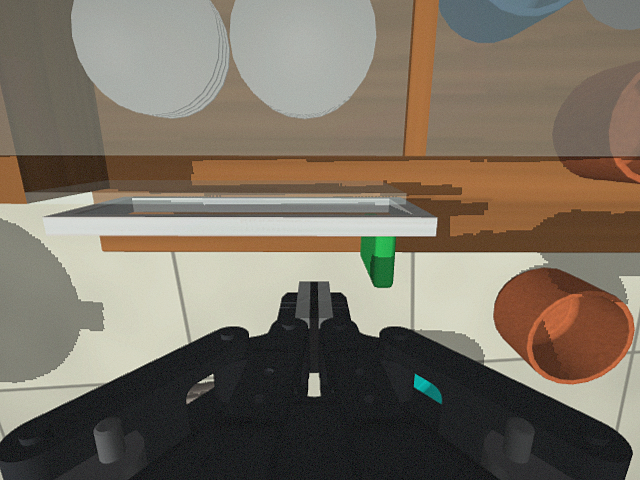

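The shut fingers (columns 282–345) are clear to the left of the green fin (361–395, rows 235–288). The brown cup stands inside at the right edge of the picture. I descend beside the fin.

Request:
drive_tool --plan '[{"x":0,"y":0,"z":0.3,"ax":0,"ay":0,"az":0,"hand":0},{"x":0,"y":0,"z":0.6,"ax":0,"ay":0,"az":0,"hand":0},{"x":0,"y":0,"z":0.9,"ax":0,"ay":0,"az":0,"hand":0},{"x":0,"y":0,"z":1.2,"ax":0,"ay":0,"az":0,"hand":0},{"x":0,"y":0,"z":1.45,"ax":0,"ay":0,"az":0,"hand":0},{"x":0,"y":0.05,"z":1.54,"ax":0,"ay":0,"az":0,"hand":0},{"x":0,"y":0.15,"z":1.54,"ax":0,"ay":0,"az":0,"hand":0},{"x":0,"y":0.25,"z":1.54,"ax":0,"ay":0,"az":0,"hand":0}]'

```text
clock: 6.7
eef_pos: [554.8, 120.8, 122.7]
tcp_rot: [-3.142, -0.001, -0.072]
contact_force: [-0.3, -0.3, 0.2]
opening: 0.003
grasp_force: 0.0
```

Request:
drive_tool --plan '[{"x":0,"y":0.1,"z":0,"ax":0,"ay":0,"az":0,"hand":0},{"x":0,"y":0.2,"z":0,"ax":0,"ay":0,"az":0,"hand":0},{"x":0,"y":0.3,"z":0,"ax":0,"ay":0,"az":0,"hand":0},{"x":0,"y":0.4,"z":0,"ax":0,"ay":0,"az":0,"hand":0},{"x":0,"y":0.5,"z":0,"ax":0,"ay":0,"az":0,"hand":0},{"x":0,"y":0.6,"z":0,"ax":0,"ay":0,"az":0,"hand":0},{"x":0,"y":0.7,"z":0,"ax":0,"ay":0,"az":0,"hand":0},{"x":0,"y":0.8,"z":0,"ax":0,"ay":0,"az":0,"hand":0}]'

```text
clock: 7.5
eef_pos: [552.1, 81.2, 122.8]
tcp_rot: [-3.141, -0.001, -0.072]
contact_force: [-0.2, 2.6, 6.4]
opening: 0.001
grasp_force: 3.0
```

Request:
drive_tool --plan '[{"x":0,"y":0.15,"z":0,"ax":0,"ay":0,"az":0,"hand":0},{"x":0,"y":0.3,"z":0,"ax":0,"ay":0,"az":0,"hand":0},{"x":0,"y":0.45,"z":0,"ax":0,"ay":0,"az":0,"hand":0},{"x":0,"y":0.6,"z":0,"ax":0,"ay":0,"az":0,"hand":0},{"x":0,"y":0.75,"z":0,"ax":0,"ay":0,"az":0,"hand":0},{"x":0,"y":0.9,"z":0,"ax":0,"ay":0,"az":0,"hand":0},{"x":0,"y":1.05,"z":0,"ax":0,"ay":0,"az":0,"hand":0},{"x":0,"y":1.2,"z":0,"ax":0,"ay":0,"az":0,"hand":0}]'

```text
clock: 8.3
eef_pos: [547.8, 21.2, 122.8]
tcp_rot: [-3.141, -0.001, -0.072]
contact_force: [-0.4, 2.5, 6.6]
opening: 0.003
grasp_force: 3.0
```

Request:
drive_tool --plan '[{"x":0,"y":0.15,"z":0,"ax":0,"ay":0,"az":0,"hand":0},{"x":0,"y":0.3,"z":0,"ax":0,"ay":0,"az":0,"hand":0},{"x":0,"y":0.45,"z":0,"ax":0,"ay":0,"az":0,"hand":0},{"x":0,"y":0.6,"z":0,"ax":0,"ay":0,"az":0,"hand":0},{"x":0,"y":0.75,"z":0,"ax":0,"ay":0,"az":0,"hand":0},{"x":0,"y":0.9,"z":0,"ax":0,"ay":0,"az":0,"hand":0},{"x":0,"y":1.05,"z":0,"ax":0,"ay":0,"az":0,"hand":0},{"x":0,"y":1.2,"z":0,"ax":0,"ay":0,"az":0,"hand":0}]'

```text
clock: 9.1
eef_pos: [543.4, -38.7, 122.7]
tcp_rot: [-3.142, -0.001, -0.072]
contact_force: [-0.1, 1.7, 5.8]
opening: -0.001
grasp_force: 3.0
```

Request:
drive_tool --plan '[{"x":0,"y":0.08,"z":0,"ax":0,"ay":0,"az":0,"hand":0},{"x":0,"y":0.16,"z":0,"ax":0,"ay":0,"az":0,"hand":0},{"x":0,"y":0.24,"z":0,"ax":0,"ay":0,"az":0,"hand":0},{"x":0,"y":0.3,"z":0,"ax":0,"ay":0,"az":0,"hand":0},{"x":0,"y":0.36,"z":0,"ax":0,"ay":0,"az":0,"hand":0},{"x":0,"y":0.4,"z":0,"ax":0,"ay":0,"az":0,"hand":0},{"x":0,"y":0.44,"z":0,"ax":0,"ay":0,"az":0,"hand":0},{"x":0,"y":0.48,"z":0,"ax":0,"ay":0,"az":0,"hand":0}]'

```text
clock: 9.9
eef_pos: [541.7, -62.5, 122.7]
tcp_rot: [3.142, -0.001, -0.072]
contact_force: [0.2, 0.8, 6.1]
opening: 0.001
grasp_force: 3.0
```

Request:
drive_tool --plan '[{"x":0,"y":0.03,"z":0,"ax":0,"ay":0,"az":0,"hand":0},{"x":0,"y":0.06,"z":0,"ax":0,"ay":0,"az":0,"hand":0},{"x":0,"y":0.09,"z":0,"ax":0,"ay":0,"az":0,"hand":0},{"x":0,"y":0.12,"z":0,"ax":0,"ay":0,"az":0,"hand":0}]'

```text
clock: 10.3
eef_pos: [541.4, -66.8, 122.8]
tcp_rot: [-3.139, -0.001, -0.073]
contact_force: [1.6, 19.9, 7.5]
opening: -0.0
grasp_force: 7.7
```

Force rose to 20 N, which suggests the door has met the jamb. I back off and look.

Request:
drive_tool --plan '[{"x":0,"y":-0.1,"z":0,"ax":0,"ay":0,"az":0,"hand":0},{"x":0,"y":-0.3,"z":0,"ax":0,"ay":0,"az":0,"hand":0},{"x":0,"y":-0.4,"z":-0.4,"ax":0,"ay":0,"az":0,"hand":0},{"x":0,"y":-0.4,"z":-0.9,"ax":0,"ay":0,"az":0,"hand":0},{"x":-0.4,"y":-0.4,"z":-1.5,"ax":0,"ay":0,"az":0,"hand":0},{"x":-0.8,"y":-0.4,"z":-1.9,"ax":0,"ay":0,"az":0,"hand":0},{"x":-1.2,"y":-0.4,"z":-2.2,"ax":0,"ay":0,"az":0,"hand":0},{"x":-1.2,"y":-0.4,"z":-2.2,"ax":0,"ay":0,"az":0,"hand":0}]'

```text
clock: 11.1
eef_pos: [481.3, -43.6, 233.8]
tcp_rot: [3.141, -0.001, -0.072]
contact_force: [-0.5, -0.3, -0.4]
opening: -0.003
grasp_force: 0.0
```

```bash
python3 - <<'E'
from h import *
s=monitor.sense();print(s["clock"],s["eef_pos"],s["contact_force"])
a=imaging.grab_frame("wrist");c=imaging.camera_info("wrist");cv2.imwrite("pics/w3.png",a[:,:,::-1])
sc=imaging.grab_frame("scene")
def cb(p):
    d=p[:2]-[590.2,81.2];return (d@[.9974,-.0718]).round(1),(d@[.0718,.9974]).round(1)
for n,im in(("wrist",a),("scene",sc)):
    m=cv2.inRange(cv2.cvtColor(im,cv2.COLOR_RGB2HSV),(50,120,50),(70,255,255))
    k,l,st,ce=cv2.connectedComponentsWithStats(m)
    for i in range(1,k):
        if st[i][4]>100:print(n,st[i],ce[i],cb(ray(n,ce[i],132,c if n=="wrist" else None)))
E
```

```text
11.1 [481.32277681 -43.62438408 233.76836164] [-0.53913831 -0.31771843 -0.35262779]
wrist [ 358  120   32   57 1480] [374.03108108 148.20472973] (np.float64(-31.9), np.float64(-174.0))
scene [320 170  12  22 227] [325.45814978 180.62114537] (np.float64(-34.0), np.float64(-175.2))
```

View pics/w3.png

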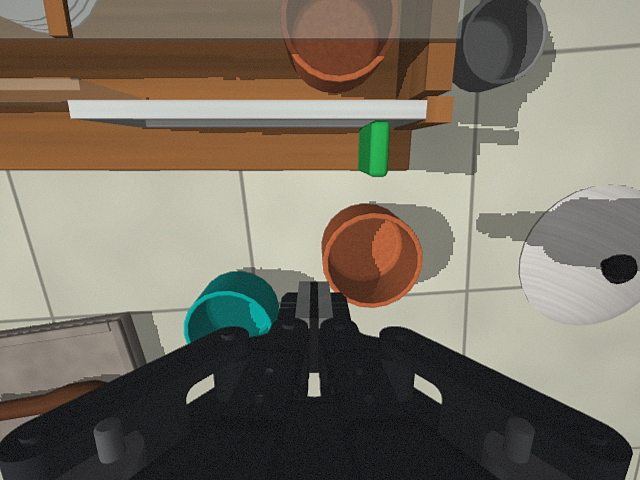

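The door's white frame meets the jamb post at (426,110) with no gap, and the fin reads y ≈ -175 mm, so the door is shut. The brown cup is upright inside and the robot is clear.

```bash
python3 -c "
from rig import r
print(r.sign_off())"
```

```text
the job is handed in; nothing more can be done
None
```

I pushed the brown cup straight back to about 45 mm behind the cupboard's front edge, then slid the glass door gently shut against its jamb; the robot was clear of everything when I handed the job in at about 11 s, and no verdict was returned.

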